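# Book a plug gauge back into the hanging rack

## Task

Take the plug gauge with the orange handle out of its stand and lower it, nose first, between the two gauges hanging on the rack, easing them aside without knocking, lifting or unhooking them, until its hook rides on the sprung brass bar in the middle. Press it down gently until the brass bar has given about 13 mm, so that the rack books it in (more than 17 mm overloads it); then ease the bar back up and let go, leaving the gauge hanging still and plumb on the brass bar with both neighbours on theirs.

Things in the scene. Friction and masses are not known exactly. Their poses are not given: they have to be found in the camera images.
- gauge: Loose plug gauge, orange handle, 0.30 kg +-20%. Origin: centre of its flat nose; z up its axis; +x: the side its hook points to. Body round: cone radius 7 to 17 mm over z 0-20, cylinder radius 17 to z 45, shoulder cone to radius 7 at z 56; above it a 10x10 mm shank to the hook arm. Starts upright, nose down in the stand, nose 6 mm above the bench, yaw anywhere within 0.6 rad of the world's.
- gauge_handle (a point): Grip point in the orange handle, at gauge x 12.5, z 118 mm: a block 22 (gauge x) by 14 (y) mm standing on the hook arm, 91 to 131 mm above the nose. Grip from above, fingers closing along gauge x. Axes as the gauge.
- gauge_hook (a point): Where a bar's top belongs in the orange gauge's hook: gauge x 25, z 83 mm. The hook is 10 mm wide in y: an arm (z 83-91) from the shank back to x 40.5, and a tail at x 32.5-40.5 down to z 70, which must come down behind the bar. The round body passes in front of the bar. Axes as the gauge.
- left_gauge: Green-handled gauge, same shape, size and axes, 0.30 kg, loose, hanging by its hook on the rack's left (+y) steel bar, axis 25 mm in front of the bar, 28 to 33 mm from the rack's middle, nose 47 mm above the bench. It slides along its bar; the orange gauge fits only once it has slid out to about 34 mm. It must stay hanging.
- right_gauge: Blue-handled gauge, the same, hanging by its hook on the rack's right (-y) steel bar, 28 to 33 mm from the middle.
- rack: Blue steel bench rack, fixed; base plate 115x190x8 mm (x -50 to 66 mm). Origin: on the bench under the line of the bars, midway between its end posts; x away from the robot, y along the bars to the left, z up. Posts at y +-84 mm, 137 mm high.
- rack_bars (a point): Middle of the line of bars, 125 mm above the bench; axes as the rack. Two fixed steel bars, 10 mm diameter, run along y on this line from 18 to 84 mm left and right of here. Between them, same x and y, is the sprung brass bar, set higher or lower (see hanger).
- rack_board (a point): Middle of the top front edge of the rack's aluminium back board: front face 7 mm in front of the bar line, top 92 mm above the bench. Hung gauges, axis 25 mm in front of the bars, lean on it with their backs (1 mm play) and so hang plumb. A grey guide column, 85 mm high, stands 22-46 mm behind the bars.
- hanger (a joint): Travel down of the sprung brass bar, m: 0 unloaded, stop at 0.020; 1 N per mm. A hung gauge sinks it 3 mm. 10 mm diameter, 26 long, on two side arms running back, inner faces 9 mm from the middle, the hook's tail between them. Its set height is NOT measured: axis 107 to 143 mm above the bench unloaded; feel for it. Below 10 mm no booking, above 17 overload. Let go while pressed, the gauge jumps.
- stand: Grey plastic block 75x75x44 mm, fixed, with a round pocket 36 mm wide and 38 mm deep in its top, in which the orange gauge stands. Origin: centre of its underside.
- oil_can: Red oil can 84x84x200 mm with a tall thin spout, loose bystander behind the work. Origin: centre of its underside.
- grease_tin: Blue and yellow tin, 67 mm diameter, 60 mm high, loose bystander in front of the rack. Origin: centre of its underside.

How it is judged (in metres and radians):
On the way, in this order (a step that is already met when the one before it is completed fails the run):
1. the gauge is lifted out of its stand in the gripper (height (world z) of gauge above 0.06 m and contact force between the fingers and gauge above 1 N), for 0.2 s.
2. held in the gripper, upright in the middle of the rack, the gauge presses the brass bar down by 10 mm or more (value of joint hanger above 0.01 m and contact force between the fingers and gauge above 1 N and y of gauge in the frame of rack between -0.007 and 0.007 m and angle between gauge's own z axis and vertical below 0.15 rad), for 0.2 s.
At the end, for the whole second after the job is handed in: The orange gauge hangs on the brass bar, which carries its weight (travel 1.5 to 7 mm), within 7 mm of the rack's middle along the bars and 6 mm across, plumb within 0.12 rad and at rest; both neighbours still hang on their steel bars at their old height within 6 mm, plumb within 0.15 rad (value of joint hanger between 0.0015 and 0.007 m and x of gauge in the frame of rack between -0.031 and -0.019 m and y of gauge in the frame of rack between -0.007 and 0.007 m and z of gauge in the frame of rack between 0.018 and 0.068 m and angle between gauge's own z axis and vertical below 0.12 rad and linear speed of gauge below 0.02 m/s and angle between each of left_gauge, right_gauge's own z axis and vertical below 0.15 rad and z of left_gauge in the frame of rack between 0.041 and 0.053 m and y of left_gauge in the frame of rack above 0.024 m and z of right_gauge in the frame of rack between 0.041 and 0.053 m and y of right_gauge in the frame of rack below -0.024 m); the robot touches nothing.
It fails at once if the brass bar is pressed more than 17 mm (overload) (value of joint hanger above 0.017 m).
It fails at once if the orange gauge pushes on a hanging neighbour with more than 12 N (contact force between gauge and left_gauge above 12 N or contact force between gauge and right_gauge above 12 N).
It fails at once if the gripper pushes on a hanging neighbour with more than 5 N (contact force between any of the arm, the fingers and left_gauge above 5 N or contact force between any of the arm, the fingers and right_gauge above 5 N).
It fails at once if a hanging neighbour is unhooked, tipped past 0.35 rad or shoved more than 25 mm (distance of any of left_gauge, right_gauge from where it was at the start of the episode above 0.025 m or angle between any of left_gauge, right_gauge's own z axis and vertical above 0.35 rad).
It fails at once if the oil can or the grease tin is pushed more than 30 mm or tipped (distance of any of oil_can, grease_tin from where it was at the start of the episode above 0.03 m or angle between any of oil_can, grease_tin's own z axis and vertical above 0.3 rad).
It also fails if it takes over 45 s, if anything falls off the work surface, if the arm or the gripper's body presses on something with over 40 N, if the wrist force passes 120 N, or if a joint passes its speed limit or range.

## Robot

A 6-joint arm with a two-finger parallel gripper is mounted at the origin on a cart in front of the work surface, level with it; the furniture and walls round the work are solid. World frame = base frame: x ahead of the robot, y to its left, z up, the work surface at z = 0. Lengths are in m, angles in degrees, forces in N, time in s.
With the tool pointing down it reaches from about 0.3 to 0.75 m from the base axis. Payload 8.5 kg.
Tool frame: the origin (TCP) lies on the centre line of the jaws, within the pads' length; the fingertips stand 19 mm ahead of it and the grasp point (between the pads) is the TCP (env.tcp_to_tips is the z of the fingertips in the tool frame, in m); z points along the fingers, y is the line along which they close (so a half turn about z gives the same grasp; the last joint's range is limited). The gripper opens to 85 mm and grips with 20 to 120 N. Pads are 22 mm wide; open, the fingers measure 114 mm over their backs; the gripper's body (76 mm by 85 mm) begins 54 mm behind the grasp point. The pads swing forward as they close: fully open they stand 13 mm farther back than shut.
Start: joints at [-78.57, 21.807, 74.336, -0, 83.858, -12.336], TCP at [0.222, -0.503, 0.25] pointing down, gripper open.
Joint ranges: [-178.18, 178.18], [-50.72, 133.34], [12.68, 142.11], [-81.47, 261.47], [9.98, 163.14], [-165.26, 165.26]. Speed limits (degrees/s): [136.94, 136.94, 180, 180, 180, 180].

## Interface

Orientations are given as a 3x3 rotation matrix whose columns are the frame's x, y, z axes.
In Python, from rig import env gives the robot as it stands.
- The arm moves only by the tool servo_tool, never from a script. Its argument "steps" is a list of rows, each an object of numbers: "tx", "ty", "tz": the shift along the world's x, y, z in cm; "yaw": the turn about the world's z in degrees; "claw": the finger opening in cm, from 0 to 8.54. In form: [{"tx": .., "ty": .., "tz": .., "yaw": .., "claw": ..}, ...]. A call has 1 to 20 rows; each row shifts and turns the commanded pose from where the row before left it; what a row does not reach is not made up. A row lasts 1/10 s, in which the tool goes at most 50 mm and 8.59 degrees, less where a joint would pass 70% of its speed; a pose out of reach is approached as far as the arm can. A call with a gripper value outside its range is refused whole. The fingers move at their own pace and stop on an object; "newtons" is the grip in N (left out, the last holds). Time passes only in rows, so rows that do not move let the fingers close. It gives the time, the measured TCP pose, the force, the opening and the grip force at its end, in the units of the state.
- env.observe(): the state, without advancing time (a new reading comes with each control period).
- env.get_image(name): name is "side" or "top"; returns (picture, depth): 384x512x3 uint8, red, green, blue; 384x512 float32, m along the optical axis (not along the pixel's ray), 0 where there is no reading.
- env.camera_model(name): a dict with "fovy" (degrees; the focal length in pixels is half the picture's height over the tangent of half this angle, whatever the lens; pixels are square), "cx", "cy" (the principal point, pixels), "dist_coeffs" ([k1, k2, p1, p2, k3] as OpenCV has them; the pictures are not rectified), "T" (4x4, takes a point from camera to world coordinates). Camera axes: x right, y down, z forward; pixel columns grow to the right and rows downward; lengths in m; the calibration is good to about 2 mm. A picture is of the moment at which its call begins. camera_model takes no time and is no camera call.
- env.close_job(): hands the job in; it is judged then, once.
The state is a dict: "time_s": time; "q": joint angles; "qvel": joint speeds; "joint_efforts": joint torques, N m; "position": TCP position; "tool_rot": TCP orientation; "ft_force": force on the tool from outside, world axes, zero at the start; "wrist_torque": the same for the moment, N m; "grip_width": finger opening in m; "gripper_force": force on a finger pad.
Only numpy, scipy, OpenCV 4.12 (cv2) and the standard library are available. Lean on these libraries where they do the work, as an engineer would, in place of code of your own. Each camera call takes 0.05 s, during which the arm holds its last target. There are 200 camera calls.

## Working session

There is one attempt and no reset: what is moved stays moved. The work goes in short steps, Python scripts to look and compute and a tool call to move; the robot and the scene stay as the last step left them, time stands still between calls to the robot, and variables do not carry over. Pictures are saved under pics/ and viewed, at most 10 in all, crops included, and the job is handed in when it is done.

Besides the shell and the picture viewer there is one more tool, called after "Emit:" by a JSON object that holds its "method" and its "body", one argument or row to a line. servo_tool: Moves the arm, as the interface text tells. Its arguments: {"type":"object","properties":{"steps":{"type":"array"},"newtons":{"type":"number"}},"required":["steps"]}

```bash
mkdir -p pics; cat > h.py <<'E'
import numpy as np, cv2
from rig import env
def K(n):
    m=env.camera_model(n); f=192/np.tan(np.radians(m['fovy'])/2)
    return np.array([[f,0,m['cx']],[0,f,m['cy']],[0,0,1]]),np.array(m['dist_coeffs'],float),np.array(m['T'])
def cloud(n):
    im,d=env.get_image(n); k,dc,T=K(n)
    v,u=np.mgrid[0:384,0:512]
    p=cv2.undistortPoints(np.stack([u,v],-1).reshape(-1,1,2).astype(float),k,dc).reshape(384,512,2)
    P=np.concatenate([p*d[...,None],d[...,None]],-1)@T[:3,:3].T+T[:3,3]
    P[d<=0]=np.nan
    return im,P
E
python3 - <<'E'
from h import *
for n in('side','top'):
    im,P=cloud(n); np.savez(n+'0.npz',im=im,P=P); cv2.imwrite(f'pics/{n}0.png',im[...,::-1]); print(n,K(n)[2].round(3).tolist())
s=env.observe(); print(s['time_s'],s['position'],np.array(s['tool_rot']).round(3).tolist(),s['ft_force'])
E
```

```text
side [[0.994, -0.079, 0.079, 0.483], [-0.112, -0.658, 0.745, -0.585], [-0.007, -0.749, -0.663, 0.677], [0.0, 0.0, 0.0, 1.0]]
top [[-0.023, -0.997, 0.076, 0.491], [-0.999, 0.02, -0.043, 0.078], [0.041, -0.077, -0.996, 1.007], [0.0, 0.0, 0.0, 1.0]]
0.1 [ 0.22159443 -0.50312861  0.24978292] [[0.915, 0.403, -0.0], [0.403, -0.915, 0.001], [0.0, -0.001, -1.0]] [-0.50832807 -0.04371835 -0.21332672]
```

View pics/side0.png

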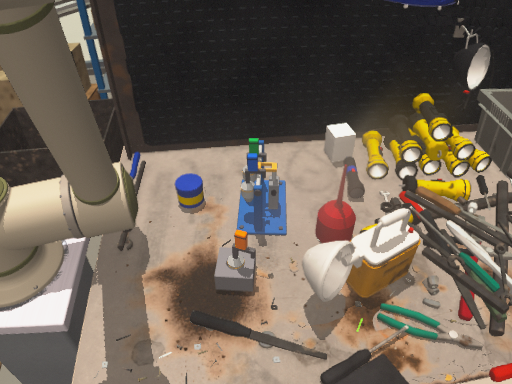

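View pics/top0.png

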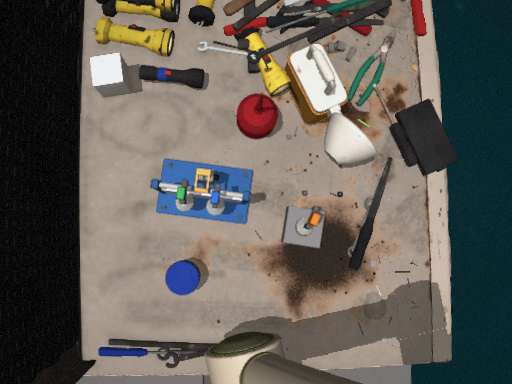

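The side view shows the stand at (235,268) with the orange handle at (241,240) and the rack near (262,200). In the top view the rack is at (205,192), the orange handle at (315,216), the green one at (182,193), the blue one at (215,198) and the tin at (183,277).

```bash
python3 - <<'E'
from h import *
for n in('side','top'):
    z=np.load(n+'0.npz'); im,P=z['im'],z['P']
    hsv=cv2.cvtColor(im,cv2.COLOR_RGB2HSV); H,S,V=[hsv[...,i].astype(int) for i in range(3)]
    X,Y,Z=P[...,0],P[...,1],P[...,2]
    reg=np.zeros(H.shape,bool)
    if n=='top': reg[150:250,140:340]=1
    else: reg[130:300,200:300]=1
    def rep(name,m):
        m=m&reg&np.isfinite(Z); p=P[m]
        if len(p)<4: print(n,name,len(p));return
        r=cv2.minAreaRect((p[:,:2]*1000).astype(np.float32))
        print(n,name,len(p),'med',np.median(p,0).round(4),'min',np.percentile(p,3,axis=0).round(4),'max',np.percentile(p,97,axis=0).round(4),'rect',np.round(r[0],1),np.round(r[1],1),round(r[2],1))
    rep('orange',(H>5)&(H<15)&(S>170)&(V>120)&(Z>.06)&(Z<.16))
    rep('green',(H>45)&(H<80)&(S>130)&(Z>.12))
    rep('blue',(H>100)&(H<125)&(S>130)&(Z>.145))
    rep('base',(H>95)&(H<125)&(S>130)&(Z<.025))
    rep('posttop',(H>95)&(H<125)&(S>130)&(Z>.128)&(Z<.143))
    rep('standtop',(S<60)&(Z>.038)&(Z<.049)&(Y<-.08))
z=np.load('top0.npz');s=np.load('side0.npz')
a=cv2.resize(z['im'][150:250,145:335],None,fx=4,fy=4,interpolation=2)
b=cv2.resize(s['im'][130:300,205:300],(335,600),interpolation=2)[:400]
b=cv2.resize(s['im'][130:300,205:300],None,fx=3.5,fy=3.5,interpolation=2)
cv2.imwrite('pics/c1.png',a[...,::-1]);cv2.imwrite('pics/c2.png',b[...,::-1])
E
```

```text
side orange 131 med [ 0.5048 -0.0893  0.1157] min [ 0.4956 -0.0926  0.0999] max [ 0.5141 -0.0841  0.136 ] rect [506.2 -84.8] [14.1 20.5] 62.6
side green 120 med [0.5554 0.1525 0.1637] min [0.5467 0.15   0.1453] max [0.5643 0.1613 0.1785] rect [556.6 155.6] [14.5 20.4] 85.9
side blue 139 med [0.5468 0.0935 0.1656] min [0.538  0.0901 0.1464] max [0.5558 0.1043 0.1787] rect [547.6  98. ] [15.6 21.2] 77.8
side base 901 med [0.5836 0.0834 0.0081] min [0.513  0.0295 0.006 ] max [0.6312 0.1966 0.0102] rect [571.5 121.9] [187.1 111.2] 81.5
side posttop 54 med [0.5564 0.069  0.1369] min [0.541  0.0379 0.1337] max [0.5843 0.2104 0.1421] rect [557.4 125.1] [176.2  29.7] 81.4
side standtop 543 med [ 0.4917 -0.1011  0.0434] min [ 0.4536 -0.1184  0.0392] max [ 0.5254 -0.0818  0.0454] rect [488.7 -96.2] [40.7 76.4] 83.2
top orange 56 med [ 0.5073 -0.0811  0.1353] min [ 0.4958 -0.0908  0.1303] max [ 0.5165 -0.0738  0.139 ] rect [506.1 -82.5] [13.9 21.2] 64.3
top green 99 med [0.5551 0.1569 0.1764] min [0.5462 0.1502 0.1689] max [0.5657 0.1639 0.1795] rect [555.8 157.1] [13.9 20.4] 80.0
top blue 89 med [0.5455 0.0982 0.1766] min [0.5365 0.0928 0.1738] max [0.5557 0.1051 0.1792] rect [547.2  98.9] [12.2 21.5] 88.9
top base 2762 med [0.5825 0.1273 0.0074] min [0.5136 0.0348 0.0041] max [0.6313 0.2143 0.0108] rect [572.5 124.4] [188.1 113.2] 81.4
top posttop 121 med [0.5683 0.0988 0.136 ] min [0.5431 0.0387 0.1318] max [0.583  0.2136 0.1389] rect [566.1 125.5] [178.5  21.1] 81.2
top standtop 394 med [ 0.4789 -0.0992  0.0437] min [ 0.4528 -0.1169  0.0404] max [ 0.5258 -0.0806  0.0465] rect [490.  -95.6] [39.7 76.9] 83.1
```

View pics/c1.png

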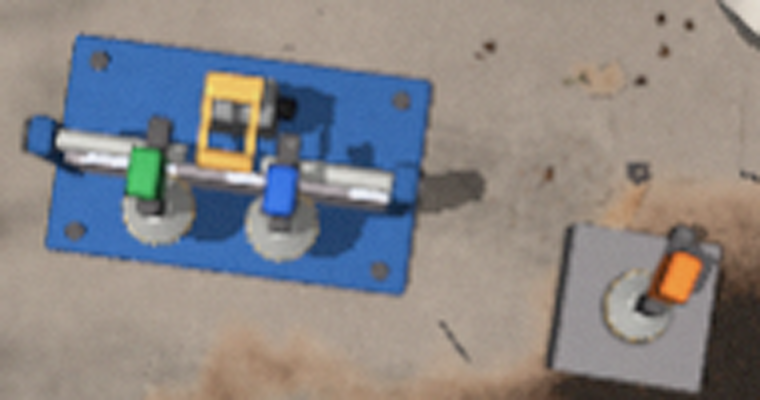

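View pics/c2.png

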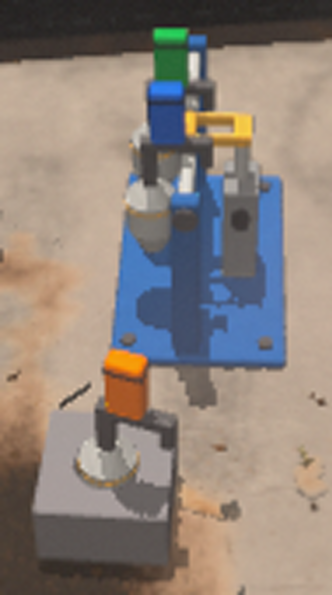

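Emit:
{"method": "servo_tool", "body": {
  "steps": [
    {"tx": 2.37,"ty": 3.5,"yaw": 3.34,"claw": 5},
    {"tx": 2.37,"ty": 3.5,"yaw": 3.34,"claw": 5},
    {"tx": 2.37,"ty": 3.5,"yaw": 3.34,"claw": 5},
    {"tx": 2.37,"ty": 3.5,"yaw": 3.34,"claw": 5},
    {"tx": 2.37,"ty": 3.5,"yaw": 3.34,"claw": 5},
    {"tx": 2.37,"ty": 3.5,"yaw": 3.34,"claw": 5},
    {"tx": 2.37,"ty": 3.5,"yaw": 3.34,"claw": 5},
    {"tx": 2.37,"ty": 3.5,"yaw": 3.34,"claw": 5},
    {"tx": 2.37,"ty": 3.5,"yaw": 3.34,"claw": 5},
    {"tx": 2.37,"ty": 3.5,"yaw": 3.34,"claw": 5},
    {"tx": 2.37,"ty": 3.5,"yaw": 3.34,"claw": 5},
    {"tx": 2.37,"ty": 3.5,"yaw": 3.34,"claw": 5},
    {"claw": 5},
    {"claw": 5}
  ]
}}

```text
invalid input at $.steps[0]: expected keys tx, ty, tz, yaw, claw
```

```bash
python3 - <<'E'
from h import *
s=env.observe(); print(s['time_s'],np.round(s['position'],4),np.array(s['tool_rot']).round(3).tolist(),s['ft_force'],s['grip_width'],np.round(s['q'],1))
o=np.array([.564,.125]);a=np.radians(-8.6);R=np.array([[np.cos(a),-np.sin(a)],[np.sin(a),np.cos(a)]])
for n in('side','top'):
    z=np.load(n+'0.npz'); P=z['P'];hsv=cv2.cvtColor(z['im'],cv2.COLOR_RGB2HSV).astype(int)
    q=(P[...,:2]-o)@R
    m=(abs(q[...,1])<.02)&(q[...,0]>-.01)&(q[...,0]<.05)&(P[...,2]>.095)&(P[...,2]<.17)
    Y=m&(hsv[...,0]>12)&(hsv[...,0]<30)&(hsv[...,1]>110)
    for k,mm in(('all',m),('brass',Y)):
        p=np.c_[q[mm],P[...,2][mm]]*1000
        if len(p): print(n,k,len(p),np.percentile(p,[5,50,95],axis=0).round(1).tolist())
E
```

```text
0.1 [ 0.2216 -0.5031  0.2498] [[0.915, 0.403, -0.0], [0.403, -0.915, 0.001], [0.0, -0.001, -1.0]] [-0.50832807 -0.04371835 -0.21332672] 0.08542003660438666 [-78.6  21.8  74.4  -0.   83.9 -12.3]
side all 168 [[0.8, -12.5, 101.4], [26.3, -0.7, 125.7], [39.1, 14.3, 129.1]]
side brass 134 [[1.1, -12.6, 120.4], [23.9, 2.0, 126.2], [39.6, 13.8, 129.0]]
top all 247 [[-4.3, -12.9, 122.6], [16.5, -0.2, 126.4], [37.7, 12.5, 129.7]]
top brass 196 [[-2.6, -11.8, 123.7], [22.8, 0.1, 126.6], [38.0, 12.3, 129.8]]
```

Emit:
{"method": "servo_tool", "body": {
  "steps": [
    {"tx": 2.37,"ty": 3.5,"tz": 0,"yaw": 3.34,"claw": 5},
    {"tx": 2.37,"ty": 3.5,"tz": 0,"yaw": 3.34,"claw": 5},
    {"tx": 2.37,"ty": 3.5,"tz": 0,"yaw": 3.34,"claw": 5},
    {"tx": 2.37,"ty": 3.5,"tz": 0,"yaw": 3.34,"claw": 5},
    {"tx": 2.37,"ty": 3.5,"tz": 0,"yaw": 3.34,"claw": 5},
    {"tx": 2.37,"ty": 3.5,"tz": 0,"yaw": 3.34,"claw": 5},
    {"tx": 2.37,"ty": 3.5,"tz": 0,"yaw": 3.34,"claw": 5},
    {"tx": 2.37,"ty": 3.5,"tz": 0,"yaw": 3.34,"claw": 5},
    {"tx": 2.37,"ty": 3.5,"tz": 0,"yaw": 3.34,"claw": 5},
    {"tx": 2.37,"ty": 3.5,"tz": 0,"yaw": 3.34,"claw": 5},
    {"tx": 2.37,"ty": 3.5,"tz": 0,"yaw": 3.34,"claw": 5},
    {"tx": 2.37,"ty": 3.5,"tz": 0,"yaw": 3.34,"claw": 5},
    {"tx": 0,"ty": 0,"tz": 0,"yaw": 0,"claw": 5},
    {"tx": 0,"ty": 0,"tz": 0,"yaw": 0,"claw": 5}
  ]
}}

```text
time_s: 1.5
position: [0.5061, -0.0827, 0.2499]
tool_rot: [[0.439, 0.898, -0.001], [0.898, -0.439, 0.0], [-0.0, -0.001, -1.0]]
ft_force: [-0.2, 0.3, -0.4]
grip_width: 0.0498
gripper_force: 0.0
```

```bash
cat > st.py <<'E'
from h import *
s=env.observe(); r=np.array(s['tool_rot']); print(s['time_s'],np.round(s['position'],4),'yang',np.degrees(np.arctan2(r[1,1],r[0,1])).round(2),'z',r[:,2].round(3),'F',np.round(s['ft_force'],2),'M',np.round(s['wrist_torque'],2),s['grip_width'],s['gripper_force'],np.round(s['q'],1))
E
python3 st.py
```

```text
1.5 [ 0.5061 -0.0827  0.2499] yang -26.07 z [-0.001  0.    -1.   ] F [-0.24  0.31 -0.36] M [0.01 0.01 0.06] 0.04979285604660449 0.0 [-22.5  18.1  80.1  -0.   81.8   3.5]
```

Emit:
{"method": "servo_tool", "body": {
  "steps": [
    {"tx": 0,"ty": 0,"tz": -3,"yaw": 0,"claw": 5},
    {"tx": 0,"ty": 0,"tz": -3,"yaw": 0,"claw": 5},
    {"tx": 0,"ty": 0,"tz": -3,"yaw": 0,"claw": 5},
    {"tx": 0,"ty": 0,"tz": -2,"yaw": 0,"claw": 5},
    {"tx": 0,"ty": 0,"tz": -1,"yaw": 0,"claw": 5},
    {"tx": 0,"ty": 0,"tz": -0.6,"yaw": 0,"claw": 5},
    {"tx": 0,"ty": 0,"tz": 0,"yaw": 0,"claw": 2.6},
    {"tx": 0,"ty": 0,"tz": 0,"yaw": 0,"claw": 2.0},
    {"tx": 0,"ty": 0,"tz": 0,"yaw": 0,"claw": 1.5},
    {"tx": 0,"ty": 0,"tz": 0,"yaw": 0,"claw": 1.5},
    {"tx": 0,"ty": 0,"tz": 0,"yaw": 0,"claw": 1.5}
  ],
  "newtons": 50
}}

```text
time_s: 2.6
position: [0.5061, -0.0833, 0.1253]
tool_rot: [[0.441, 0.898, 0.001], [0.898, -0.441, -0.001], [-0.0, 0.001, -1.0]]
ft_force: [-2.1, 0.6, 6.3]
grip_width: 0.0211
gripper_force: 48.9
```

```bash
python3 st.py
```

```text
2.6 [ 0.5061 -0.0833  0.1253] yang -26.14 z [ 0.001 -0.001 -1.   ] F [-2.06  0.59  6.31] M [ 0.29  0.75 -0.02] 0.02114335333398664 48.861714005470276 [-22.6  25.7  91.2  -0.   63.1   3.6]
```

Emit:
{"method": "servo_tool", "body": {
  "steps": [
    {"tx": 0,"ty": 0,"tz": 1,"yaw": 0,"claw": 1.5},
    {"tx": 0,"ty": 0,"tz": 2,"yaw": 0,"claw": 1.5},
    {"tx": 0,"ty": 0,"tz": 3,"yaw": 0,"claw": 1.5},
    {"tx": 0,"ty": 0,"tz": 3,"yaw": 0,"claw": 1.5},
    {"tx": 0,"ty": 0,"tz": 3,"yaw": 0,"claw": 1.5},
    {"tx": 0,"ty": 0,"tz": 3,"yaw": 0,"claw": 1.5},
    {"tx": 0,"ty": 0,"tz": 3,"yaw": 0,"claw": 1.5},
    {"tx": 0,"ty": 0,"tz": 3,"yaw": 0,"claw": 1.5},
    {"tx": 0.45,"ty": 2.1,"tz": 0,"yaw": 1.75,"claw": 1.5},
    {"tx": 0.45,"ty": 2.1,"tz": 0,"yaw": 1.75,"claw": 1.5},
    {"tx": 0.45,"ty": 2.1,"tz": 0,"yaw": 1.75,"claw": 1.5},
    {"tx": 0.45,"ty": 2.1,"tz": 0,"yaw": 1.75,"claw": 1.5},
    {"tx": 0.45,"ty": 2.1,"tz": 0,"yaw": 1.75,"claw": 1.5},
    {"tx": 0.45,"ty": 2.1,"tz": 0,"yaw": 1.75,"claw": 1.5},
    {"tx": 0.45,"ty": 2.1,"tz": 0,"yaw": 1.75,"claw": 1.5},
    {"tx": 0.45,"ty": 2.1,"tz": 0,"yaw": 1.75,"claw": 1.5},
    {"tx": 0.45,"ty": 2.1,"tz": 0,"yaw": 1.75,"claw": 1.5},
    {"tx": 0.45,"ty": 2.1,"tz": 0,"yaw": 1.75,"claw": 1.5},
    {"tx": 0,"ty": 0,"tz": 0,"yaw": 0,"claw": 1.5},
    {"tx": 0,"ty": 0,"tz": 0,"yaw": 0,"claw": 1.5}
  ]
}}

```text
time_s: 4.6
position: [0.5509, 0.1267, 0.3345]
tool_rot: [[0.15, 0.989, 0.0], [0.989, -0.15, -0.0], [-0.0, 0.0, -1.0]]
ft_force: [-0.6, -0.4, -2.3]
grip_width: 0.0212
gripper_force: 49.5
```

```bash
cat > look.py <<'E'
from h import *
import sys
t=sys.argv[1]
import st
out=[]
o=np.array([.564,.125]);a=np.radians(-8.6);R=np.array([[np.cos(a),-np.sin(a)],[np.sin(a),np.cos(a)]])
for n in('side','top'):
    im,P=cloud(n); np.savez(f'{n}{t}.npz',im=im,P=P)
    hsv=cv2.cvtColor(im,cv2.COLOR_RGB2HSV).astype(int);H,S,V=[hsv[...,i] for i in range(3)];Z=P[...,2]
    q=(P[...,:2]-o)@R
    near=(abs(q[...,0])<.08)&(abs(q[...,1])<.1)
    for k,m in(('orange',(H>5)&(H<15)&(S>170)&(Z>.1)),('green',(H>45)&(H<80)&(S>130)&(Z>.12)),('blue',(H>100)&(H<125)&(S>130)&(Z>.145)),
      ('body',(S<70)&(V>60)&(q[...,0]<-.01)&(q[...,0]>-.05)&(abs(q[...,1])<.02)&(Z>.02)&(Z<.3))):
        m=m&near; p=np.c_[q[m],Z[m]]*1000
        if len(p)>4: print(n,k,len(p),np.percentile(p,[3,50,97],axis=0).round(1).tolist())
    if n=='side': cv2.imwrite(f'pics/s{t}.png',cv2.resize(im[60:250,190:330],None,fx=3.1,fy=3.1,interpolation=2)[...,::-1])
    else: cv2.imwrite(f'pics/t{t}.png',cv2.resize(im[130:250,130:280],None,fx=4,fy=4,interpolation=2)[...,::-1])
E
python3 look.py 1
```

```text
4.6 [0.5509 0.1267 0.3345] yang -8.63 z [ 0. -0. -1.] F [-0.57 -0.39 -2.34] M [-0.02 -0.06  0.01] 0.021179225715502438 49.48078751564026 [ 1.  20.9 61.9 -0.  97.1  9.6]
side orange 219 [[-23.1, -7.8, 308.1], [-13.3, -5.6, 328.0], [-3.7, -1.3, 345.9]]
side green 118 [[-21.7, 23.5, 144.9], [-12.8, 26.2, 163.8], [-3.8, 34.1, 178.5]]
side blue 128 [[-21.2, -36.1, 145.9], [-12.4, -33.9, 164.1], [-3.8, -26.8, 178.6]]
side body 366 [[-40.7, -16.2, 76.3], [-25.6, -9.1, 251.9], [-12.1, 17.2, 293.7]]
top blue 17 [[-54.4, -71.9, 364.3], [-47.9, -67.7, 574.0], [-19.8, -13.4, 610.7]]
```

View pics/s1.png

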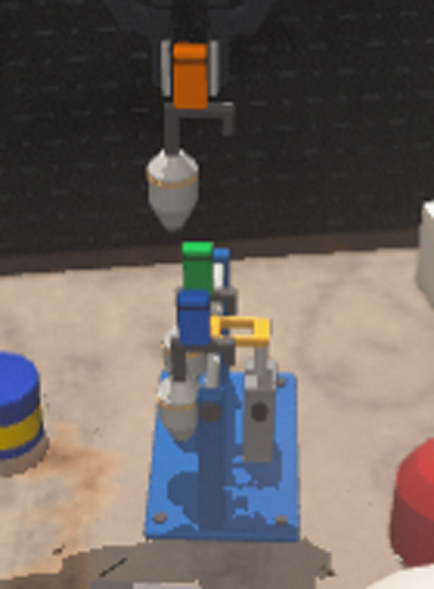

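The side view shows the orange gauge upright in the jaws above the rack, with handle (190,75) and nose (174,228). It is in line with the green (198,265) and blue (195,318) handles.

Emit:
{"method": "servo_tool", "body": {
  "steps": [
    {"tx": 0,"ty": 0.06,"tz": -2,"yaw": 0,"claw": 1.5},
    {"tx": 0,"ty": 0,"tz": -2,"yaw": 0,"claw": 1.5},
    {"tx": 0,"ty": 0,"tz": -2,"yaw": 0,"claw": 1.5},
    {"tx": 0,"ty": 0,"tz": -2,"yaw": 0,"claw": 1.5},
    {"tx": 0,"ty": 0,"tz": -1.5,"yaw": 0,"claw": 1.5},
    {"tx": 0,"ty": 0,"tz": -1,"yaw": 0,"claw": 1.5},
    {"tx": 0,"ty": 0,"tz": 0,"yaw": 0,"claw": 1.5},
    {"tx": 0,"ty": 0,"tz": 0,"yaw": 0,"claw": 1.5}
  ]
}}

```text
time_s: 5.5
position: [0.5513, 0.127, 0.2301]
tool_rot: [[0.151, 0.989, 0.001], [0.989, -0.151, 0.0], [0.0, 0.001, -1.0]]
ft_force: [-0.5, 0.0, -2.2]
grip_width: 0.0212
gripper_force: 49.4
```

```bash
python3 look.py 2
```

```text
5.5 [0.5513 0.127  0.2301] yang -8.68 z [ 0.001  0.    -1.   ] F [-0.49  0.03 -2.15] M [ 0.02 -0.01 -0.04] 0.02122298563749687 49.436078667640686 [ 1.  24.2 73.9 -0.  81.8  9.7]
side orange 185 [[-23.5, -7.2, 203.9], [-13.1, -4.8, 226.1], [-4.5, 5.1, 242.9]]
side green 66 [[-19.7, 23.7, 145.4], [-10.7, 25.7, 157.2], [-3.9, 28.0, 167.5]]
side blue 126 [[-21.1, -36.3, 145.5], [-12.4, -34.0, 163.8], [-3.7, -26.8, 178.3]]
side body 285 [[-40.2, -16.2, 73.4], [-28.2, -6.8, 165.6], [-13.4, 18.2, 245.3]]
top blue 9 [[-50.0, -71.9, 260.9], [-35.7, -68.0, 473.0], [-24.6, -14.3, 478.5]]
```

View pics/s2.png

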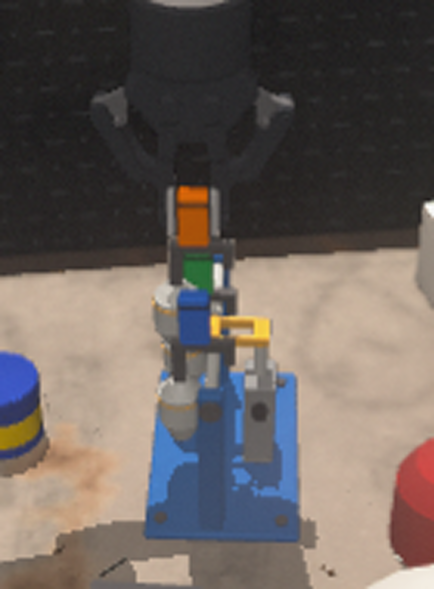

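The orange body is now between the neighbours' handles, with its handle at (193,215), and nothing has been disturbed.

Emit:
{"method": "servo_tool", "body": {
  "steps": [
    {"tx": -0.03,"ty": 0,"tz": -0.25,"yaw": 0,"claw": 1.5},
    {"tx": 0,"ty": 0,"tz": -0.25,"yaw": 0,"claw": 1.5},
    {"tx": 0,"ty": 0,"tz": -0.25,"yaw": 0,"claw": 1.5},
    {"tx": 0,"ty": 0,"tz": -0.25,"yaw": 0,"claw": 1.5},
    {"tx": 0,"ty": 0,"tz": -0.25,"yaw": 0,"claw": 1.5},
    {"tx": 0,"ty": 0,"tz": -0.25,"yaw": 0,"claw": 1.5},
    {"tx": 0,"ty": 0,"tz": -0.25,"yaw": 0,"claw": 1.5},
    {"tx": 0,"ty": 0,"tz": -0.25,"yaw": 0,"claw": 1.5},
    {"tx": 0,"ty": 0,"tz": -0.25,"yaw": 0,"claw": 1.5},
    {"tx": 0,"ty": 0,"tz": -0.25,"yaw": 0,"claw": 1.5}
  ]
}}

```text
time_s: 6.6
position: [0.5507, 0.1272, 0.2041]
tool_rot: [[0.151, 0.989, -0.0], [0.989, -0.151, -0.0], [-0.0, -0.0, -1.0]]
ft_force: [0.4, 0.5, -3.0]
grip_width: 0.0211
gripper_force: 49.5
```

Emit:
{"method": "servo_tool", "body": {
  "steps": [
    {"tx": 0,"ty": 0,"tz": -0.2,"yaw": 0,"claw": 1.5},
    {"tx": 0,"ty": 0,"tz": -0.2,"yaw": 0,"claw": 1.5},
    {"tx": 0,"ty": 0,"tz": -0.2,"yaw": 0,"claw": 1.5},
    {"tx": 0,"ty": 0,"tz": -0.2,"yaw": 0,"claw": 1.5},
    {"tx": 0,"ty": 0,"tz": -0.2,"yaw": 0,"claw": 1.5},
    {"tx": 0,"ty": 0,"tz": -0.2,"yaw": 0,"claw": 1.5},
    {"tx": 0,"ty": 0,"tz": -0.2,"yaw": 0,"claw": 1.5},
    {"tx": 0,"ty": 0,"tz": -0.2,"yaw": 0,"claw": 1.5},
    {"tx": 0,"ty": 0,"tz": -0.2,"yaw": 0,"claw": 1.5},
    {"tx": 0,"ty": 0,"tz": -0.2,"yaw": 0,"claw": 1.5}
  ]
}}

```text
time_s: 7.6
position: [0.5508, 0.1273, 0.1842]
tool_rot: [[0.15, 0.989, 0.0], [0.989, -0.15, 0.0], [0.0, 0.0, -1.0]]
ft_force: [0.9, 0.5, -3.7]
grip_width: 0.0211
gripper_force: 49.6
```

```bash
python3 look.py 3
```

```text
7.6 [0.5508 0.1273 0.1842] yang -8.66 z [ 0.  0. -1.] F [ 0.9   0.46 -3.68] M [ 0.01 -0.04 -0.  ] 0.02105160021728236 49.58126485347748 [ 1.  26.5 78.1  0.  75.4  9.7]
side orange 134 [[-24.1, -6.7, 164.4], [-13.5, -4.9, 181.3], [-4.8, 0.2, 196.3]]
side green 15 [[-21.2, 33.5, 177.0], [-13.2, 36.8, 177.9], [-6.4, 39.0, 178.6]]
side blue 129 [[-23.5, -41.0, 146.4], [-14.2, -37.4, 163.7], [-3.8, -31.1, 178.2]]
side body 176 [[-42.1, -14.6, 87.3], [-30.0, -8.8, 117.8], [-10.9, 2.6, 204.7]]
top blue 10 [[-53.9, -71.9, 223.8], [-33.1, -69.2, 427.1], [-2.9, -11.3, 440.4]]
```

View pics/s3.png

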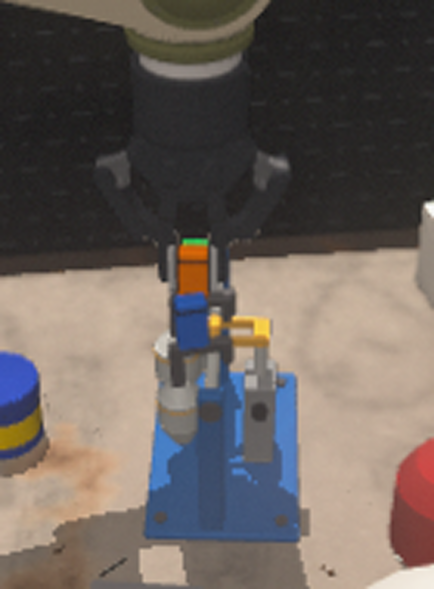

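The blue handle (190,322) has slid out about 4 mm and both neighbours still hang. The orange tail is above the brass bar, and I'll feel for the bar from here.

Emit:
{"method": "servo_tool", "body": {
  "steps": [
    {"tx": 0,"ty": 0,"tz": -0.15,"yaw": 0,"claw": 1.5},
    {"tx": 0,"ty": 0,"tz": -0.15,"yaw": 0,"claw": 1.5},
    {"tx": 0,"ty": 0,"tz": -0.15,"yaw": 0,"claw": 1.5},
    {"tx": 0,"ty": 0,"tz": -0.15,"yaw": 0,"claw": 1.5},
    {"tx": 0,"ty": 0,"tz": -0.15,"yaw": 0,"claw": 1.5}
  ]
}}

```text
time_s: 8.2
position: [0.5508, 0.1273, 0.1767]
tool_rot: [[0.15, 0.989, 0.0], [0.989, -0.15, 0.0], [0.0, 0.0, -1.0]]
ft_force: [0.8, -0.2, -2.9]
grip_width: 0.0213
gripper_force: 49.6
```

Emit:
{"method": "servo_tool", "body": {
  "steps": [
    {"tx": 0,"ty": 0,"tz": -0.1,"yaw": 0,"claw": 1.5},
    {"tx": 0,"ty": 0,"tz": -0.1,"yaw": 0,"claw": 1.5},
    {"tx": 0,"ty": 0,"tz": -0.1,"yaw": 0,"claw": 1.5},
    {"tx": 0,"ty": 0,"tz": -0.1,"yaw": 0,"claw": 1.5}
  ]
}}

```text
time_s: 8.6
position: [0.5509, 0.1273, 0.1729]
tool_rot: [[0.15, 0.989, 0.001], [0.989, -0.15, 0.0], [0.0, 0.001, -1.0]]
ft_force: [0.3, 0.2, -2.3]
grip_width: 0.0214
gripper_force: 49.6
```

Emit:
{"method": "servo_tool", "body": {
  "steps": [
    {"tx": 0,"ty": 0,"tz": -0.1,"yaw": 0,"claw": 1.5},
    {"tx": 0,"ty": 0,"tz": -0.1,"yaw": 0,"claw": 1.5},
    {"tx": 0,"ty": 0,"tz": -0.1,"yaw": 0,"claw": 1.5},
    {"tx": 0,"ty": 0,"tz": -0.1,"yaw": 0,"claw": 1.5}
  ]
}}

```text
time_s: 9.0
position: [0.5509, 0.1272, 0.1688]
tool_rot: [[0.151, 0.989, 0.0], [0.989, -0.151, 0.0], [0.0, 0.0, -1.0]]
ft_force: [1.1, 0.3, -3.0]
grip_width: 0.0214
gripper_force: 49.7
```

Emit:
{"method": "servo_tool", "body": {
  "steps": [
    {"tx": 0,"ty": 0,"tz": -0.1,"yaw": 0,"claw": 1.5},
    {"tx": 0,"ty": 0,"tz": -0.1,"yaw": 0,"claw": 1.5},
    {"tx": 0,"ty": 0,"tz": -0.1,"yaw": 0,"claw": 1.5},
    {"tx": 0,"ty": 0,"tz": -0.1,"yaw": 0,"claw": 1.5}
  ]
}}

```text
time_s: 9.4
position: [0.5508, 0.1273, 0.1648]
tool_rot: [[0.15, 0.989, 0.0], [0.989, -0.15, -0.0], [0.0, 0.0, -1.0]]
ft_force: [1.6, 0.8, -1.3]
grip_width: 0.0211
gripper_force: 49.7
```

Emit:
{"method": "servo_tool", "body": {
  "steps": [
    {"tx": 0,"ty": 0,"tz": -0.1,"yaw": 0,"claw": 1.5},
    {"tx": 0,"ty": 0,"tz": -0.1,"yaw": 0,"claw": 1.5},
    {"tx": 0,"ty": 0,"tz": -0.1,"yaw": 0,"claw": 1.5}
  ]
}}

```text
time_s: 9.7
position: [0.5508, 0.1273, 0.162]
tool_rot: [[0.15, 0.989, 0.0], [0.989, -0.15, -0.0], [0.0, 0.0, -1.0]]
ft_force: [0.0, 1.0, 1.1]
grip_width: 0.0214
gripper_force: 50.1
```

Emit:
{"method": "servo_tool", "body": {
  "steps": [
    {"tx": 0,"ty": 0,"tz": -0.1,"yaw": 0,"claw": 1.5},
    {"tx": 0,"ty": 0,"tz": -0.1,"yaw": 0,"claw": 1.5},
    {"tx": 0,"ty": 0,"tz": 0,"yaw": 0,"claw": 1.5}
  ]
}}

```text
time_s: 10.0
position: [0.5508, 0.1273, 0.16]
tool_rot: [[0.15, 0.989, 0.0], [0.989, -0.15, 0.0], [0.0, 0.0, -1.0]]
ft_force: [-0.2, 1.3, 2.9]
grip_width: 0.0215
gripper_force: 50.3
```

Emit:
{"method": "servo_tool", "body": {
  "steps": [
    {"tx": 0,"ty": 0,"tz": -0.1,"yaw": 0,"claw": 1.5},
    {"tx": 0,"ty": 0,"tz": -0.1,"yaw": 0,"claw": 1.5},
    {"tx": 0,"ty": 0,"tz": -0.1,"yaw": 0,"claw": 1.5},
    {"tx": 0,"ty": 0,"tz": -0.1,"yaw": 0,"claw": 1.5},
    {"tx": 0,"ty": 0,"tz": 0,"yaw": 0,"claw": 1.5}
  ]
}}

```text
time_s: 10.5
position: [0.5508, 0.1273, 0.1561]
tool_rot: [[0.15, 0.989, 0.001], [0.989, -0.15, 0.0], [0.0, 0.001, -1.0]]
ft_force: [-0.9, 0.9, 5.6]
grip_width: 0.021
gripper_force: 50.8
```

```bash
python3 look.py 4
```

```text
10.5 [0.5508 0.1273 0.1561] yang -8.65 z [ 0.001  0.    -1.   ] F [-0.87  0.9   5.6 ] M [ 0.11 -0.03 -0.05] 0.02102098073582371 50.758527517318726 [ 1.  28.1 80.4 -0.  71.4  9.7]
side orange 36 [[-22.5, -7.0, 162.7], [-13.9, -3.0, 166.5], [-4.9, 3.5, 168.6]]
side green 87 [[-22.4, 26.0, 154.3], [-15.2, 29.6, 168.0], [-6.1, 39.3, 178.4]]
side blue 128 [[-23.1, -40.6, 145.8], [-14.2, -37.5, 163.0], [-3.8, -29.4, 178.2]]
side body 124 [[-43.9, -12.5, 77.0], [-29.7, -4.7, 104.7], [-10.6, 10.7, 206.8]]
top blue 7 [[-47.5, -71.9, 226.2], [-30.3, -68.9, 400.6], [0.1, -23.7, 413.0]]
```

View pics/s4.png

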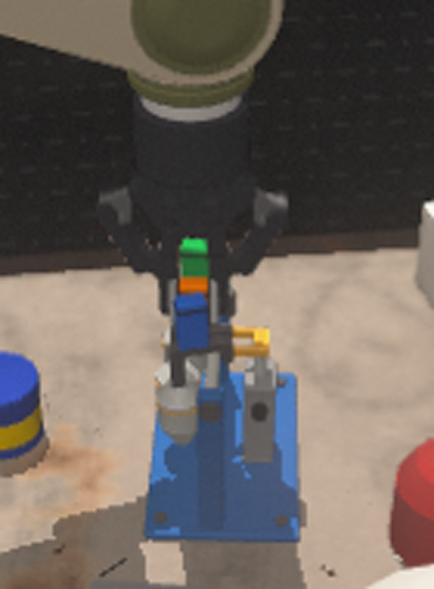

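The brass frame (245,340) has dropped visibly and the neighbours still hang. I'll press 4 mm more and hold.

Emit:
{"method": "servo_tool", "body": {
  "steps": [
    {"tx": 0,"ty": 0,"tz": -0.1,"yaw": 0,"claw": 1.5},
    {"tx": 0,"ty": 0,"tz": -0.1,"yaw": 0,"claw": 1.5},
    {"tx": 0,"ty": 0,"tz": -0.1,"yaw": 0,"claw": 1.5},
    {"tx": 0,"ty": 0,"tz": -0.1,"yaw": 0,"claw": 1.5},
    {"tx": 0,"ty": 0,"tz": 0,"yaw": 0,"claw": 1.5},
    {"tx": 0,"ty": 0,"tz": 0,"yaw": 0,"claw": 1.5},
    {"tx": 0,"ty": 0,"tz": 0,"yaw": 0,"claw": 1.5},
    {"tx": 0,"ty": 0,"tz": 0,"yaw": 0,"claw": 1.5}
  ]
}}

```text
time_s: 11.4
position: [0.5509, 0.1273, 0.1526]
tool_rot: [[0.15, 0.989, 0.001], [0.989, -0.15, -0.0], [0.0, 0.001, -1.0]]
ft_force: [-2.1, 0.4, 9.0]
grip_width: 0.0214
gripper_force: 51.2
```

```bash
python3 - <<'E'
from h import *
import st
o=np.array([.564,.125]);a=np.radians(-8.6);R=np.array([[np.cos(a),-np.sin(a)],[np.sin(a),np.cos(a)]])
for t in '0','1','4','now':
    if t=='now': im,P=cloud('side')
    else: z=np.load(f'side{t}.npz'); im,P=z['im'],z['P']
    hsv=cv2.cvtColor(im,cv2.COLOR_RGB2HSV).astype(int); q=(P[...,:2]-o)@R
    m=(abs(q[...,1])<.02)&(q[...,0]>.03)&(q[...,0]<.05)&(P[...,2]>.09)&(hsv[...,0]>12)&(hsv[...,0]<30)&(hsv[...,1]>110)
    print(t,m.sum(),np.percentile(P[...,2][m]*1000,[20,50,80,95]).round(1))
E
```

```text
11.4 [0.5509 0.1273 0.1526] yang -8.65 z [ 0.001 -0.    -1.   ] F [-2.09  0.39  8.98] M [0.08 0.17 0.01] 0.021387540914542896 51.16895914077759 [ 1.  28.3 80.7 -0.  70.9  9.7]
0 47 [124.8 126.4 127.5 128.3]
1 47 [124.9 126.5 127.9 128.5]
4 44 [115.8 117.3 118.1 118.9]
now 45 [112.7 113.9 115.1 115.8]
```

Emit:
{"method": "servo_tool", "body": {
  "steps": [
    {"tx": 0,"ty": 0,"tz": 0.1,"yaw": 0,"claw": 1.5},
    {"tx": 0,"ty": 0,"tz": 0.1,"yaw": 0,"claw": 1.5},
    {"tx": 0,"ty": 0,"tz": 0.1,"yaw": 0,"claw": 1.5},
    {"tx": 0,"ty": 0,"tz": 0.1,"yaw": 0,"claw": 1.5},
    {"tx": 0,"ty": 0,"tz": 0.1,"yaw": 0,"claw": 1.5},
    {"tx": 0,"ty": 0,"tz": 0.1,"yaw": 0,"claw": 1.5},
    {"tx": 0,"ty": 0,"tz": 0.1,"yaw": 0,"claw": 1.5},
    {"tx": 0,"ty": 0,"tz": 0.1,"yaw": 0,"claw": 1.5},
    {"tx": 0,"ty": 0,"tz": 0.1,"yaw": 0,"claw": 1.5},
    {"tx": 0,"ty": 0,"tz": 0,"yaw": 0,"claw": 1.5},
    {"tx": 0,"ty": 0,"tz": 0,"yaw": 0,"claw": 1.5}
  ]
}}

```text
time_s: 12.55
position: [0.5508, 0.1273, 0.1607]
tool_rot: [[0.15, 0.989, 0.0], [0.989, -0.15, 0.0], [0.0, 0.0, -1.0]]
ft_force: [0.7, 0.1, 2.3]
grip_width: 0.0208
gripper_force: 50.0
```

```bash
python3 look.py 5; python3 - <<'E'
from h import *
o=np.array([.564,.125]);a=np.radians(-8.6);R=np.array([[np.cos(a),-np.sin(a)],[np.sin(a),np.cos(a)]])
z=np.load('side5.npz'); im,P=z['im'],z['P']
hsv=cv2.cvtColor(im,cv2.COLOR_RGB2HSV).astype(int); q=(P[...,:2]-o)@R
m=(abs(q[...,1])<.02)&(q[...,0]>.03)&(q[...,0]<.05)&(P[...,2]>.09)&(hsv[...,0]>12)&(hsv[...,0]<30)&(hsv[...,1]>110)
print(m.sum(),np.percentile(P[...,2][m]*1000,[20,50,80,95]).round(1))
E
```

```text
12.55 [0.5508 0.1273 0.1607] yang -8.65 z [ 0.  0. -1.] F [0.7  0.13 2.3 ] M [ 0.12 -0.29 -0.04] 0.02075184368596794 49.98894274234772 [ 1.  27.8 80.1  0.  72.1  9.7]
side orange 47 [[-22.6, -7.8, 161.9], [-13.6, -3.6, 170.0], [-4.9, 3.5, 172.6]]
side green 73 [[-22.3, 26.2, 159.1], [-15.1, 29.3, 173.7], [-6.2, 38.6, 178.3]]
side blue 132 [[-23.1, -41.7, 145.9], [-13.3, -37.4, 162.8], [-3.8, -30.3, 177.8]]
side body 140 [[-43.6, -12.0, 78.5], [-30.2, -5.9, 121.2], [-10.9, 5.5, 215.9]]
top blue 5 [[-48.2, -71.3, 219.8], [-30.5, -69.4, 404.8], [3.6, -20.6, 411.5]]
45 [120.6 122.1 123.2 123.6]
```

Emit:
{"method": "servo_tool", "body": {
  "steps": [
    {"tx": 0,"ty": 0,"tz": 0.1,"yaw": 0,"claw": 1.5},
    {"tx": 0,"ty": 0,"tz": 0.08,"yaw": 0,"claw": 1.5},
    {"tx": 0,"ty": 0,"tz": 0,"yaw": 0,"claw": 1.5},
    {"tx": 0,"ty": 0,"tz": 0,"yaw": 0,"claw": 1.5},
    {"tx": 0,"ty": 0,"tz": 0,"yaw": 0,"claw": 1.5}
  ]
}}

```text
time_s: 13.15
position: [0.5508, 0.1272, 0.1626]
tool_rot: [[0.15, 0.989, 0.0], [0.989, -0.15, 0.0], [0.0, 0.0, -1.0]]
ft_force: [2.5, 1.0, -1.1]
grip_width: 0.0213
gripper_force: 49.8
```

Emit:
{"method": "servo_tool", "body": {
  "steps": [
    {"tx": 0,"ty": 0,"tz": 0,"yaw": 0,"claw": 2.1},
    {"tx": 0,"ty": 0,"tz": 0,"yaw": 0,"claw": 2.2},
    {"tx": 0,"ty": 0,"tz": 0,"yaw": 0,"claw": 2.4},
    {"tx": 0,"ty": 0,"tz": 0,"yaw": 0,"claw": 2.8},
    {"tx": 0,"ty": 0,"tz": 0,"yaw": 0,"claw": 3.4},
    {"tx": 0,"ty": 0,"tz": 0,"yaw": 0,"claw": 4.0},
    {"tx": 0,"ty": 0,"tz": 0,"yaw": 0,"claw": 4.0},
    {"tx": 0,"ty": 0,"tz": 0,"yaw": 0,"claw": 4.0}
  ],
  "newtons": 20
}}

```text
time_s: 13.95
position: [0.5507, 0.1273, 0.1626]
tool_rot: [[0.15, 0.989, -0.0], [0.989, -0.15, -0.0], [-0.0, -0.0, -1.0]]
ft_force: [-0.5, 0.1, 0.4]
grip_width: 0.0403
gripper_force: 0.0
```

```bash
python3 look.py 6
```

```text
13.95 [0.5507 0.1273 0.1626] yang -8.65 z [-0. -0. -1.] F [-0.46  0.12  0.4 ] M [-0.    0.02 -0.01] 0.040322773957371084 0.0 [ 1.  27.7 79.9 -0.  72.4  9.7]
side orange 57 [[-26.7, -7.4, 162.5], [-16.0, -4.7, 171.3], [-7.0, 1.5, 174.7]]
side green 83 [[-24.3, 27.2, 158.1], [-13.1, 30.3, 172.9], [-4.1, 38.5, 178.5]]
side blue 130 [[-23.0, -40.6, 147.1], [-14.2, -37.4, 163.5], [-3.8, -31.3, 178.1]]
side body 145 [[-42.0, -12.8, 87.4], [-33.7, -6.5, 145.7], [-10.5, 8.1, 184.2]]
top blue 5 [[-33.0, -71.9, 403.3], [-27.8, -70.4, 406.7], [3.6, -67.9, 415.5]]
```

View pics/s6.png

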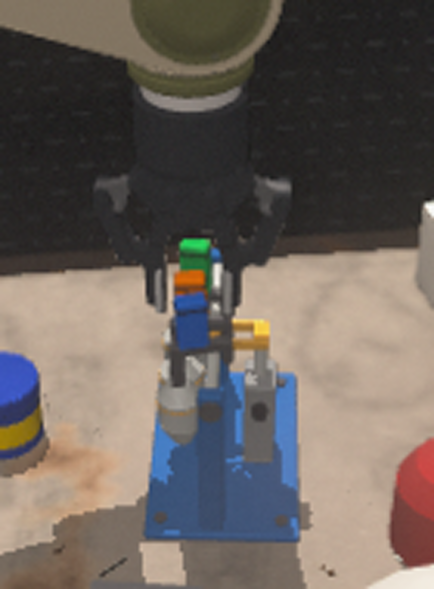

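The gauge is released and hanging (orange handle at (190,283)), leaning about 2.5 mm forward at the handle and clear of the open fingers. I'll back straight up.

Emit:
{"method": "servo_tool", "body": {
  "steps": [
    {"tx": 0,"ty": 0,"tz": 0.5,"yaw": 0,"claw": 4.5},
    {"tx": 0,"ty": 0,"tz": 1,"yaw": 0,"claw": 4.5},
    {"tx": 0,"ty": 0,"tz": 1,"yaw": 0,"claw": 4.5},
    {"tx": 0,"ty": 0,"tz": 1.5,"yaw": 0,"claw": 4.5},
    {"tx": 0,"ty": 0,"tz": 2,"yaw": 0,"claw": 4.5},
    {"tx": 0,"ty": 0,"tz": 3,"yaw": 0,"claw": 4.5},
    {"tx": 0,"ty": 0,"tz": 3,"yaw": 0,"claw": 4.5},
    {"tx": -3,"ty": 0,"tz": 2,"yaw": 0,"claw": 4.5},
    {"tx": -4,"ty": -2,"tz": 0,"yaw": 0,"claw": 4.5},
    {"tx": -4,"ty": -3,"tz": 0,"yaw": 0,"claw": 4.5},
    {"tx": -3,"ty": -3,"tz": 0,"yaw": 0,"claw": 4.5},
    {"tx": 0,"ty": -3,"tz": 0,"yaw": 0,"claw": 4.5},
    {"tx": 0,"ty": -3,"tz": 0,"yaw": 0,"claw": 4.5},
    {"tx": 0,"ty": -3,"tz": 0,"yaw": 0,"claw": 4.5},
    {"tx": 0,"ty": 0,"tz": 0,"yaw": 0,"claw": 4.5},
    {"tx": 0,"ty": 0,"tz": 0,"yaw": 0,"claw": 4.5}
  ]
}}

```text
time_s: 15.65
position: [0.4107, -0.043, 0.3033]
tool_rot: [[0.152, 0.988, 0.001], [0.988, -0.152, -0.0], [-0.0, 0.001, -1.0]]
ft_force: [-0.1, -0.3, -0.4]
grip_width: 0.0452
gripper_force: 0.0
```

```bash
python3 look.py 7; python3 - <<'E'
from h import *
z=np.load('side7.npz')['im'];t=np.load('top7.npz')['im']
a=cv2.resize(z[130:260,220:310],(0,0),fx=4,fy=4,interpolation=2);b=cv2.resize(t[145:245,145:255],(0,0),fx=4,fy=4,interpolation=2)
b=cv2.copyMakeBorder(b,0,a.shape[0]-b.shape[0],0,0,0)
cv2.imwrite('pics/f7.png',np.hstack([a,b])[:600,:800,::-1])
E
```

```text
15.65 [ 0.4107 -0.043   0.3033] yang -8.74 z [ 0.001 -0.    -1.   ] F [-0.11 -0.25 -0.43] M [ 0.04  0.04 -0.04] 0.04521855101340473 0.0 [-22.5   5.5  87.8   0.   86.7 -13.8]
side orange 31 [[-26.6, -7.0, 161.7], [-15.8, -5.1, 167.8], [-6.8, -1.6, 171.3]]
side green 80 [[-24.2, 27.1, 158.0], [-14.2, 30.1, 173.1], [-4.1, 39.6, 178.4]]
side blue 135 [[-23.0, -41.0, 146.9], [-14.2, -37.4, 164.0], [-3.7, -29.7, 178.2]]
side body 75 [[-38.1, -11.3, 83.1], [-19.3, -4.0, 92.2], [-10.2, 6.0, 133.4]]
top orange 54 [[-26.7, -6.2, 166.0], [-17.1, -2.4, 171.6], [-6.8, 7.2, 175.0]]
top green 103 [[-24.5, 27.1, 160.5], [-15.8, 34.2, 175.9], [-6.6, 41.2, 178.9]]
top blue 90 [[-24.3, -38.8, 172.4], [-14.8, -32.3, 176.3], [-5.6, -25.7, 178.5]]
top body 186 [[-38.9, -18.7, 82.2], [-28.4, -4.5, 90.7], [-13.8, 18.4, 132.8]]
```

View pics/f7.png

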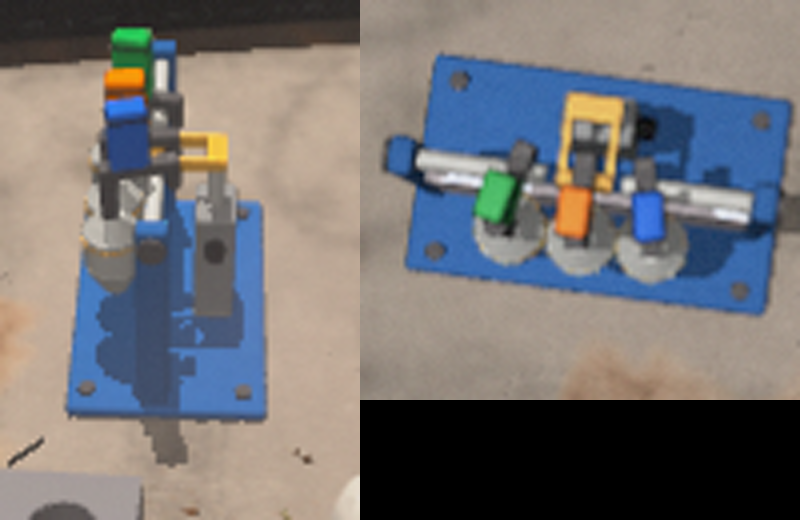

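All three gauges hang on their bars. In the top view they are green (497,197), orange (573,213) and blue (649,216), and the orange one is centred on the brass bar. Handing in.

```bash
python3 -c "
from rig import env
print(env.close_job())"
```

```text
the job is handed in; nothing more can be done
None
```

The job is handed in: I pressed the brass bar about 12.5 mm by camera, eased it back and let go, and the last pictures show the orange gauge hanging on it with both neighbours on theirs; the hand-in returned no verdict.

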